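# Tamp the stone chunks level in the bin

## Task

Two of the six stone chunks in the steel bin stand high: take the tamper by its wooden grip and tamp them down as far as they will go, first the one nearer the robot and then the other, so that all six lie flat in one level layer, and press each firmly home with about 20 to 25 N for half a second. Never lean on a stone with more than 35 N, nor touch the stones with the gripper itself. Then stand the tamper upright near the middle of its wooden tray again and let go, leaving the carton, felt wheel and jar where they are.

Things in the scene. Friction and masses are not known exactly. Their poses are not given: they have to be found in the camera images.
- bin: An open steel bin fixed to the bench, 232 mm long (its x) by 68 mm wide (its y) and 58 mm high outside, walls and floor 5 mm thick (inside 222 by 58 mm). Origin: centre of its underside, on the bench; z up. Six stone chunks lie in it in one row along x: stones 1 to 6 in order from -x (nearer the robot) to +x.
- tray: A low wooden tray fixed to the bench, the tamper's rest: 120 mm (x) by 100 mm (y) outside, floor 6 mm thick, lips 8 mm thick and 14 mm high (inside 104 by 84 mm). Origin: centre of its underside, on the bench; z up.
- tamper: Hand tamper, 0.5 kg, loose, upright in the tray. Steel sole 64 (x) by 44 (y) by 10 mm thick; round 18 mm stem; wooden guard plate 56 (x) by 40 (y) mm, 50 to 58 mm above the underside; above it a square wooden grip, 24 by 24 mm, sides along x and y, up to 120 mm above the underside. Origin: centre of the sole's underside; z up. Fingers just above the guard push on it if they slip.
- stone_1: A rough grey stone chunk, 38 mm long (x) by 48 mm (y) and 30 mm high, flat underneath, its upper half sloping in to a flat top 19 mm long; 0.14 kg. Origin: centre of its underside, z up. It starts flat on the bin floor and is free to slide there. 
- stone_2: Stone chunk, 35 (x) by 48 (y) by 31 mm high, 0.11 kg; origin: centre of underside (16 mm long), z up. Starts high, its lower flanks caught between the shoulders of stones 1 and 3, underside 20.5 mm over the bin floor. Pushed down with 1 to 8 N it forces them apart and sinks until it lands hard on a sliver of stone hidden under it, 0 to 10 mm over the floor, different each time: only feel tells.
- stone_3: A rough grey stone chunk, 38 mm long (x) by 48 mm (y) and 30 mm high, flat underneath, its upper half sloping in to a flat top 19 mm long; 0.14 kg. Origin: centre of its underside, z up. It starts flat on the bin floor and is free to slide there. 
- stone_4: A rough grey stone chunk, 38 mm long (x) by 48 mm (y) and 30 mm high, flat underneath, its upper half sloping in to a flat top 19 mm long; 0.14 kg. Origin: centre of its underside, z up. It starts flat on the bin floor and is free to slide there. 
- stone_5: Stone chunk, 35 (x) by 48 (y) by 31 mm high, 0.11 kg; origin: centre of underside (16 mm long), z up. Starts high, its lower flanks caught between the shoulders of stones 4 and 6, underside 19.5 mm over the bin floor. Pushed down with 1 to 8 N it forces them apart and sinks until it lands hard on a sliver of stone hidden under it, 0 to 10 mm over the floor, different each time: only feel tells.
- stone_6: A rough grey stone chunk, 38 mm long (x) by 48 mm (y) and 30 mm high, flat underneath, its upper half sloping in to a flat top 19 mm long; 0.14 kg. Origin: centre of its underside, z up. It starts flat on the bin floor and is free to slide there. 
- carton: Bystander: closed cardboard carton, 60 by 90 by 45 mm high. Origin: centre of its underside.
- felt_wheel: Bystander: white felt polishing wheel lying flat, 110 mm across, 22 mm thick, with a hole. Origin: centre of its underside.
- jar: Bystander: amber glass jar with a metal lid, 60 mm across, 75 mm high. Origin: centre of its underside.
Mind the look-alikes: they are no part of the job. What is shaped like the stone_2 but purple or turquoise is not meant.

How it is judged:
By the outcome, as a careful person would: the job done as asked, in the order asked, and still so for the second after the job is handed in, with the robot touching nothing.
It also fails if it takes over 72 s, if anything falls off the work surface, if the arm or the gripper's body presses on something with over 40 N, if the wrist force passes 120 N, or if a joint passes its speed limit or range.

## Robot

A 7-joint arm with a two-finger parallel gripper is mounted at the origin on the work surface. World frame = base frame: x ahead of the robot, y to its left, z up, the work surface at z = 0. Lengths are in mm, angles in rad, forces in N, time in s.
With the tool pointing down it reaches from about 400 to 875 mm from the base axis. Payload 4.4 kg.
Tool frame: the origin (TCP) lies at the centre of the arm's flange, where the gripper is bolted on; the fingertips stand 173 mm ahead of it and the grasp point (between the pads) lies 155 mm ahead of it; z points along the fingers, y is the direction in which the jaws open and shut (so a half turn about z gives the same grasp; the last joint's range is limited). The gripper opens to 85 mm and grips with 20 to 120 N. Pads are 22 mm wide; open, the fingers measure 114 mm over their backs; the gripper's body (76 mm by 85 mm) begins 54 mm behind the grasp point. The pads swing forward as they close: fully open they stand 13 mm farther back than shut.
Start: joints at [1.257, 0.628, 0.038, 1.517, -0.027, 0.996, -0.02], TCP at [159.447, -630.152, 404.713] pointing down, gripper open.
Joint ranges: [-3.06, 3.06], [-0.37, 2.12], [-1.25, 1.32], [0.18, 2.47], [-1.1, 4.24], [0.23, 1.98], [-2.94, 2.94]. Speed limits (rad/s): [2.57, 2.57, 3.14, 3.14, 3.14, 3.14, 3.14].

## Interface

Orientations are given as [roll, pitch, yaw] about the fixed x, y, z axes, in that order (R = Rz(yaw) Ry(pitch) Rx(roll)).
In Python, from cell import * gives the robot as it stands. The module is installed in compiled form; this text tells all that it offers.
- The arm moves only by the shell command python3 -m jog 'ROWS'. ROWS is JSON, one flat list of numbers, 5 for each row, row after row: the shift along the tool's x, y, z in mm, then the turn about the tool's z in degrees, then the finger opening in mm, from 0 to 85.4. A call has 1 to 20 rows; each row is the pose to reach, as a shift and turn from the pose commanded when the call began, along the tool's axes at that moment; what a row does not reach only later rows make up. A row lasts 1/12 s, in which the tool goes at most 41.7 mm and 7.16 degrees, less where a joint would pass 70% of its speed; a pose out of reach is approached as far as the arm can. A call with a gripper value outside its range is refused whole. The fingers move at their own pace and stop on an object; the grip force is fixed at half the most. Time passes only in rows, so rows that repeat a pose let the fingers close. It gives the time, the measured TCP pose, the force and the opening at its end, in the units of the state.
- read_state(): the state, without advancing time (a new reading comes with each control period).
- get_image(name): name is "scene" or "side" or "wrist"; returns (picture, depth): 420x560x3 uint8, blue, green, red; 420x560 float32, mm along the optical axis (not along the pixel's ray), 0 where there is no reading.
- camera_params(name): a dict with "K" (3x3 intrinsics, pixels), "T" (4x4, takes a point from camera to world coordinates). Camera axes: x right, y up, looking along -z (the intrinsics and any distortion apply to the point x, -y, -z); pixel columns grow to the right and rows downward; lengths in mm; the calibration is good to about 2 mm. A picture is of the moment at which its call begins: read the wrist's pose just before it. camera_params takes no time and is no camera call; for the wrist camera it gives the pose at the moment of the call.
- finish_job(): hands the job in, once; it reports no verdict.
The state is a dict: "clock": time; "qpos": joint angles; "qd": joint speeds; "tau": joint torques, N m; "eef_pos": TCP position; "tool_rot": TCP orientation; "force": force on the tool from outside, world axes, zero at the start; "torque": the same for the moment, N m; "width": finger opening in mm.
Only numpy, scipy, OpenCV 4.12 (cv2) and the standard library are available. Lean on these libraries where they do the work, as an engineer would, in place of code of your own. Each camera call takes 0.05 s, during which the arm holds its last target.

## Working session

There is one attempt and no reset: what is moved stays moved. The work goes in short steps, Python scripts to look and compute and a shell command to move; the robot and the scene stay as the last step left them, time stands still between calls to the robot, and variables do not carry over. Pictures are saved under pics/ and viewed, and the job is handed in when it is done.

```bash
mkdir -p pics; cat > h.py <<'E'
from cell import *
import numpy as np, cv2
def cap(n):
    p=camera_params(n); im,d=get_image(n); np.savez('%s.npz'%n,im=im,d=d,K=p['K'],T=p['T']); return im
def load(n):
    z=np.load('%s.npz'%n); return z['im'],z['d'],z['K'],z['T']
def w(n,u,v):
    im,d,K,T=load(n); z=d[int(round(v)),int(round(u))]
    x=(u-K[0,2])/K[0,0]*z; y=(v-K[1,2])/K[1,1]*z
    return (T@np.array([x,-y,-z,1]))[:3].round(1)
def proj(n,P):
    im,d,K,T=load(n); c=np.linalg.inv(T)@np.append(P,1); x,y,z=c[0],-c[1],-c[2]
    return K[0,0]*x/z+K[0,2],K[1,1]*y/z+K[1,2]
E
python3 - <<'E'
from h import *
print(read_state())
for n in("scene","side"):
    im=cap(n); cv2.imwrite(f'pics/{n}0.png',im); p=camera_params(n); print(n,p)
E
```

```text
{'clock': 0.0, 'qpos': array([ 1.25719757,  0.62932675,  0.03843236,  1.51838328, -0.02703855,
        0.99631807, -0.01999732]), 'qd': array([ 0.00054813, -0.00094339, -0.00080939,  0.00096311,  0.00011534,
       -0.00062971, -0.00169404]), 'tau': array([ 8.19315756e-05, -5.63404012e+01,  1.22606523e+00, -1.93451715e+01,
        1.08570023e-02,  1.04087984e-02, -2.77274481e-06]), 'eef_pos': array([ 159.39253543, -629.83782681,  403.79627364]), 'tool_rot': array([-3.13967433e+00, -1.31531559e-05,  2.47787857e-01]), 'force': array([-0.2501286 ,  0.40127634, -1.13554246]), 'torque': array([-0.02990569,  0.00053116, -0.05001568]), 'width': 85.59523686189863}
scene {'K': array([[506.63072563,   0.        , 273.8924306 ],
       [  0.        , 506.63072563, 201.3912942 ],
       [  0.        ,   0.        ,   1.        ]]), 'T': array([[-3.27909880e-01, -6.75624342e-01,  6.60308154e-01,
         1.23499429e+03],
       [ 9.44540662e-01, -2.47663029e-01,  2.15652408e-01,
         2.26972342e+02],
       [ 1.78339011e-02,  6.94402457e-01,  7.19365818e-01,
         8.30975426e+02],
       [ 0.00000000e+00,  0.00000000e+00,  0.00000000e+00,
         1.00000000e+00]])}
side {'K': array([[539.32504731,   0.        , 278.36281003],
       [  0.        , 539.32504731, 215.71011326],
       [  0.        ,   0.        ,   1.        ]]), 'T': array([[-8.42129648e-01,  3.13203599e-01, -4.39000184e-01,
        -5.87037998e+01],
       [-5.39091097e-01, -5.10195351e-01,  6.70135428e-01,
         8.84854927e+02],
       [-1.40870252e-02,  8.01002003e-01,  5.98495903e-01,
         8.10303061e+02],
       [ 0.00000000e+00,  0.00000000e+00,  0.00000000e+00,
         1.00000000e+00]])}
```

View pics/scene0.png

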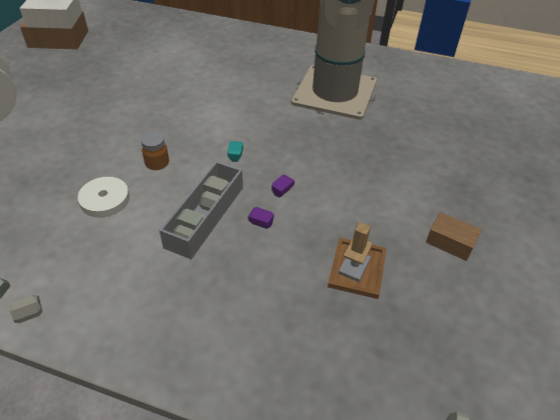

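View pics/side0.png

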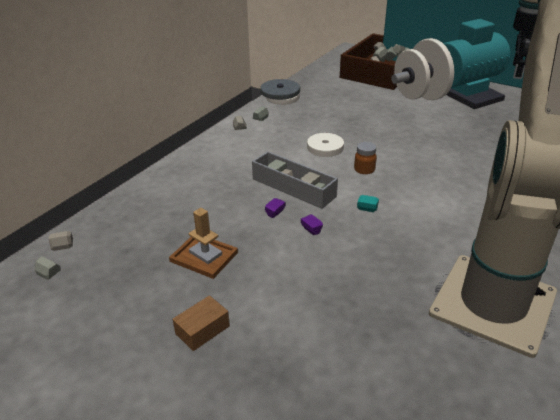

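Both views show the steel bin (scene ~(204,208)), the tamper in its tray (~(358,262)), the carton (453,236), the felt wheel (103,196) and the jar (154,150). The look-alikes are the turquoise block (235,150) and two purple blocks (283,186) and (261,217). They all lie outside the bin. Next I'll take crops.

```bash
python3 - <<'E'
from h import *
im,d,K,T=load('scene')
a=cv2.resize(im[150:260,150:260],None,fx=5,fy=5,interpolation=cv2.INTER_CUBIC)
b=cv2.resize(im[210:300,320:395],None,fx=6,fy=6,interpolation=cv2.INTER_CUBIC)
cv2.imwrite('pics/s_bin.png',a);cv2.imwrite('pics/s_tam.png',b)
im,d,K,T=load('side')
a=cv2.resize(im[140:215,240:350],None,fx=7,fy=7,interpolation=cv2.INTER_CUBIC)
b=cv2.resize(im[200:280,160:245],None,fx=7,fy=7,interpolation=cv2.INTER_CUBIC)
cv2.imwrite('pics/d_bin.png',a);cv2.imwrite('pics/d_tam.png',b)
E
```

```text
(no output)
```

View pics/s_bin.png

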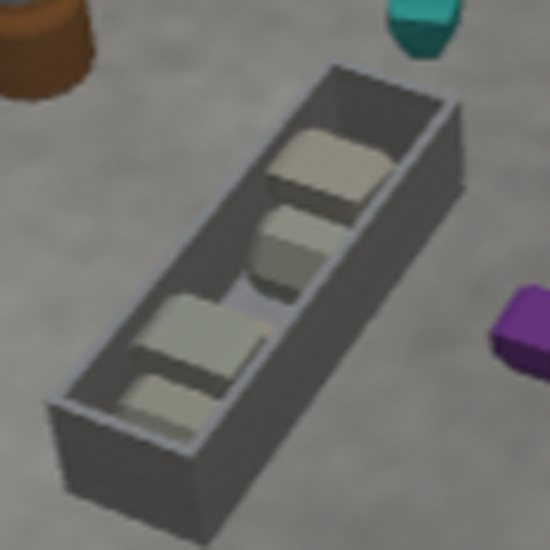

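View pics/s_tam.png

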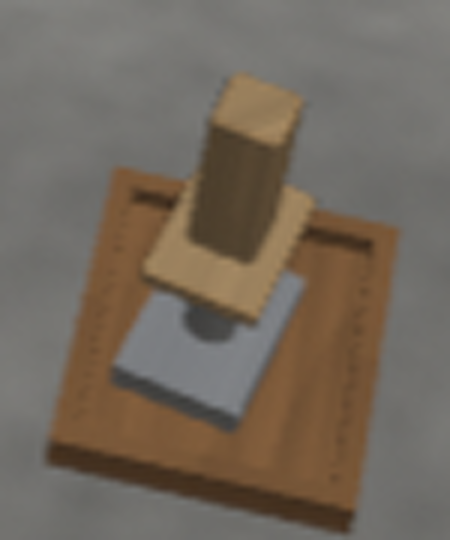

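View pics/d_bin.png

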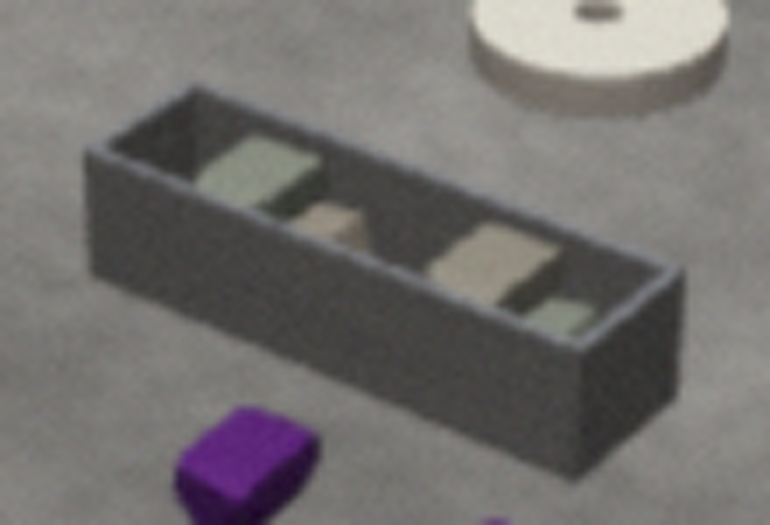

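View pics/d_tam.png

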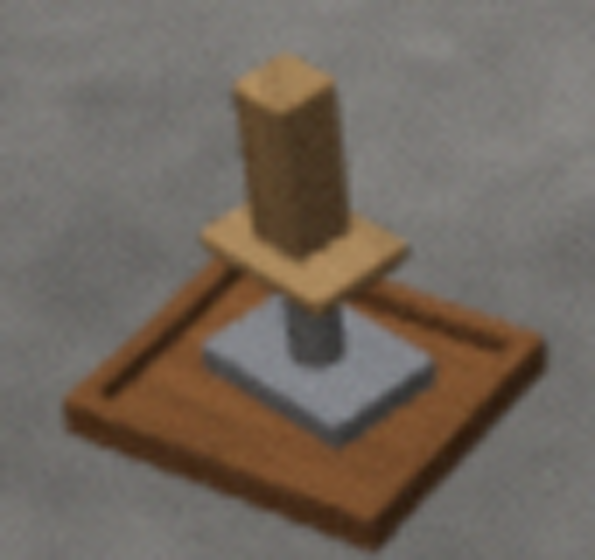

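```bash
cat >> h.py <<'E'
def rp(n,u,v,z,P=None):
    im,d,K,T=load(n); r=T[:3,:3]@np.array([(u-K[0,2])/K[0,0],-(v-K[1,2])/K[1,1],-1]); o=T[:3,3]
    return (o+r*(z-o[2])/r[2]).round(1)
E
python3 - <<'E'
from h import *
def rep(lbl,n,pts,s,o,z):
    q=np.array([rp(n,p[0]/s+o[0],p[1]/s+o[1],z)[:2] for p in pts]);
    e=np.diff(np.vstack([q,q[:1]]),axis=0)
    print(lbl,n,q.tolist(),'c',q.mean(0).round(1),'len',np.hypot(*e.T).round(1),'ang',np.degrees(np.arctan2(e[:,1],e[:,0])).round(1))
S=(5,(150,150));
rep('bin','scene',[(333,65),(460,102),(197,455),(50,402)],*S,58)
D=(7,(240,140))
rep('bin','side',[(196,86),(685,268),(578,348),(86,150)],*D,58)
S=(6,(320,210)); D=(7,(160,200))
rep('tray','scene',[(115,168),(398,230),(350,512),(48,445)],*S,14)
rep('tray','side',[(247,238),(547,345),(375,525),(68,408)],*D,14) 
rep('grip','scene',[(240,73),(303,97),(283,145),(210,122)],*S,126)
rep('grip','side',[(287,53),(334,85),(283,115),(235,88)],*D,126)
rep('sole','scene',[(112,370),(237,418),(305,280)],*S,16)
rep('sole','side',[(203,352),(335,435),(435,370)],*D,16)
rep('guard','scene',[(145,275),(255,320),(317,203)],*S,64)
rep('guard','side',[(203,235),(315,305),(408,245)],*D,64)
# depth checks
print(w('scene',150+400/5,150+280/5), w('scene',150+330/5,150+165/5),w('scene',150+300/5,150+225/5),w('scene',150+200/5,150+335/5),w('scene',150+180/5,150+400/5))
print(w('scene',320+256/6,210+110/6))
E
```

```text
bin scene [[455.5, -167.4], [458.6, -103.9], [684.8, -125.2], [680.0, -192.2]] c [ 569.7 -147.2] len [ 63.6 227.2  67.2 225.9] ang [ 87.2  -5.4 -94.1 173.7]
bin side [[675.7, -189.5], [449.5, -172.2], [457.6, -106.0], [684.9, -126.7]] c [ 566.9 -148.6] len [226.9  66.7 228.2  63.5] ang [175.6  83.   -5.2 -98.3]
tray scene [[538.9, 146.0], [532.5, 244.7], [652.0, 251.1], [659.9, 153.9]] c [595.8 198.9] len [ 98.9 119.7  97.5 121.3] ang [  93.7    3.1  -85.4 -176.3]
tray side [[654.1, 157.1], [534.6, 149.0], [529.3, 246.2], [647.0, 254.9]] c [591.2 201.8] len [119.8  97.3 118.   98.1] ang [-176.1   93.1    4.2  -85.8]
grip scene [[583.5, 184.4], [586.5, 204.9], [607.9, 203.1], [606.4, 180.1]] c [596.1 193.1] len [20.7 21.5 23.  23.3] ang [ 81.7  -4.8 -93.7 169.4]
grip side [[602.3, 181.7], [579.4, 187.2], [582.9, 207.4], [604.3, 204.3]] c [592.2 195.1] len [23.6 20.5 21.6 22.7] ang [166.5  80.2  -8.2 -95.1]
sole scene [[625.3, 166.3], [630.1, 209.4], [566.6, 218.8]] c [607.3 198.2] len [43.4 64.2 78.8] ang [ 83.6 171.6 -41.8]
sole side [[626.4, 212.5], [564.4, 221.7], [556.6, 179.9]] c [582.5 204.7] len [62.7 42.5 77. ] ang [ 171.6 -100.6   25. ]
guard scene [[621.4, 170.7], [627.0, 207.7], [573.4, 216.6]] c [607.3 198.3] len [37.4 54.3 66.4] ang [ 81.4 170.6 -43.7]
guard side [[622.2, 209.0], [569.9, 217.5], [563.6, 178.8]] c [585.2 201.8] len [53.  39.2 65.9] ang [170.8 -99.2  27.3]
[ 5.197e+02 -1.105e+02 -4.000e-01] [ 515.7 -142.5   57.5] [ 535.2 -149.9   35.9] [ 624.7 -153.1   55.4] [ 644.2 -155.1   34.9]
[597.5 192.4 126.8]
```

```bash
python3 -m jog '[10,-7,0,1,85, 36,-26,0,3,85, 74,-53,0,6,85, 112,-80,0,9,85, 150,-107,0,12,85, 188,-134,0,15,85, 226,-161,0,18,85, 264,-188,0,19.5,85, 302,-215,0,19.5,85, 340,-242,0,19.5,85, 378,-269,0,19.5,85, 416,-297,0,19.5,85, 450,-321,0,19.5,85, 480,-342,0,19.5,85, 500,-357,0,19.5,85, 514,-367,0,19.5,85, 514,-367,0,19.5,85, 514,-367,0,19.5,85, 514,-367,0,19.5,85]'
python3 - <<'E'
from h import *
im=cap('wrist'); cv2.imwrite('pics/w_bin.png',im); print(load('wrist')[2],load('wrist')[3]); print(read_state())
E
```

```text
clock: 1.68
eef_pos: [567.3, -148.5, 404.2]
tool_rot: [3.141, 0.002, -0.092]
force: [-0.1, -0.6, 1.3]
width: 85.1
[[369.27717104   0.         275.79263886]
 [  0.         369.27717104 205.26967123]
 [  0.           0.           1.        ]] [[-9.09883422e-02  9.43659429e-01  3.18163486e-01  6.47794790e+02]
 [-9.95849409e-01 -8.69422742e-02 -2.69257483e-02 -1.55545472e+02]
 [ 2.25312078e-03 -3.19292848e-01  9.47653418e-01  3.74228802e+02]
 [ 0.00000000e+00  0.00000000e+00  0.00000000e+00  1.00000000e+00]]
{'clock': 1.7333, 'qpos': array([ 0.13933152,  0.5380029 ,  0.10936664,  1.70347662, -0.06938681,
        0.90525622, -1.38876782]), 'qd': array([ 0.02079471, -0.01014975,  0.01177065,  0.00561309, -0.00314954,
       -0.00040908, -0.00209122]), 'tau': array([-1.58293191e+00, -4.97149587e+01,  1.02348514e+00, -1.83478314e+01,
       -1.05540440e-01, -2.33616354e-02, -7.66758822e-04]), 'eef_pos': array([ 566.79731301, -149.68489496,  404.38460735]), 'tool_rot': array([ 3.14039396e+00,  1.51828658e-03, -9.42808221e-02]), 'force': array([-0.6498394 ,  0.00960598,  0.45524249]), 'torque': array([-0.03009893,  0.0184302 , -0.00743505]), 'width': 84.91873108138027}
```

View pics/w_bin.png

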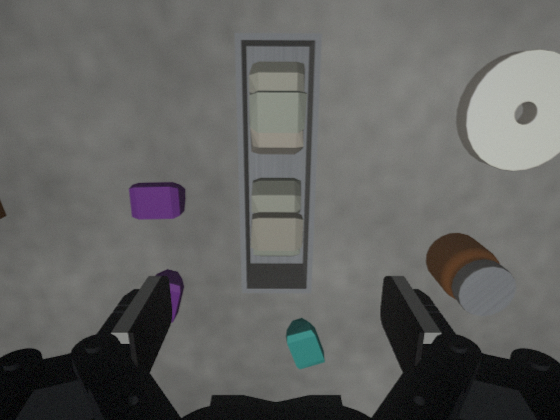

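```bash
python3 - <<'E'
from h import *
im=load('wrist')[0]
cv2.imwrite('pics/w_bin2.png',cv2.resize(im[30:170,180:370],None,fx=4,fy=4,interpolation=cv2.INTER_CUBIC))
cv2.imwrite('pics/w_bin3.png',cv2.resize(im[160:300,180:370],None,fx=4,fy=4,interpolation=cv2.INTER_CUBIC))
E
```

```text
(no output)
```

View pics/w_bin2.png

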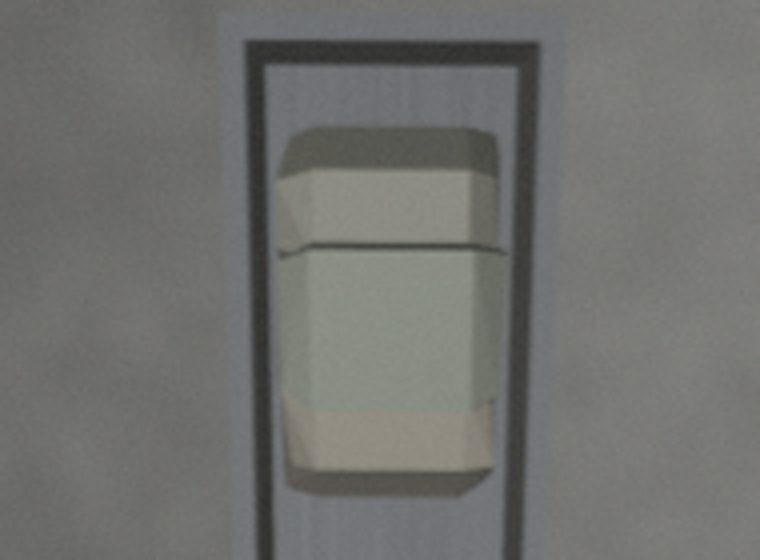

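View pics/w_bin3.png

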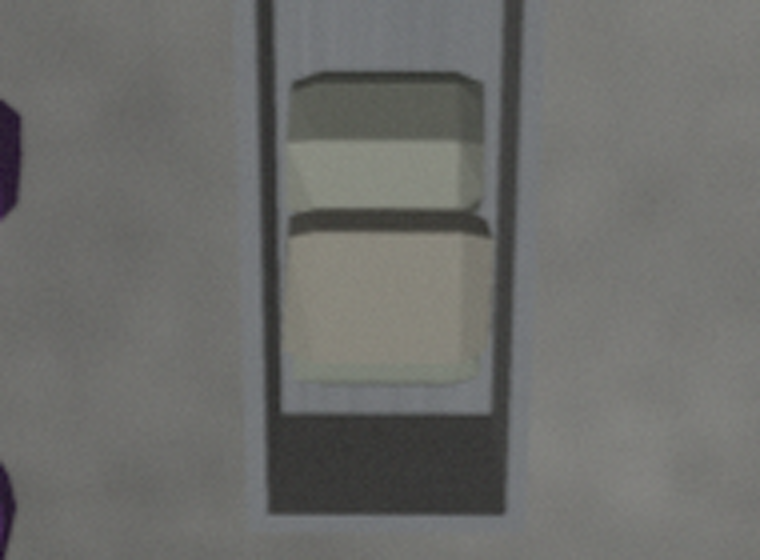

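```bash
python3 - <<'E'
from h import *
n='wrist'
A=lambda p:(p[0]/4+180,p[1]/4+30)
B=lambda p:(p[0]/4+180,p[1]/4+160)
def rep(l,P,z):
    q=np.array([rp(n,*p,z)[:2] for p in P]); e=np.diff(np.vstack([q,q[:1]]),axis=0)
    print(l,q.tolist(),q.mean(0).round(1),np.hypot(*e.T).round(1),np.degrees(np.arctan2(e[:,1],e[:,0])).round(1))
rep('out',[A((218,12)),A((567,12)),B((526,532)),B((248,532))],58)
rep('in',[A((245,41)),A((540,41)),B((506,514)),B((268,514))],58)
rep('s5',[A((278,248)),A((505,248)),A((494,410)),A((280,410))],55.5)
rep('s2',[B((288,235)),B((490,235)),B((480,368)),B((285,368))],56.5)
for p in [A((390,330)),B((380,300)),A((390,210)),B((390,180)),A((390,440))]: print(w(n,*p))
E
```

```text
out [[685.9, -127.4], [679.7, -195.2], [447.8, -173.2], [454.1, -105.2]] [ 566.9 -150.2] [ 68.1 232.9  68.3 232.9] [-95.2 174.6  84.7  -5.5]
in [[680.3, -132.0], [675.0, -189.7], [453.3, -168.7], [458.7, -110.7]] [ 566.8 -150.3] [ 57.9 222.7  58.3 222.6] [-95.2 174.6  84.7  -5.5]
s5 [[641.0, -133.9], [636.8, -180.5], [603.9, -176.0], [608.1, -130.5]] [ 622.4 -155.2] [46.8 33.2 45.7 33.1] [-95.2 172.2  84.7  -5.9]
s2 [[530.1, -123.6], [525.8, -169.8], [492.4, -165.1], [496.7, -119.1]] [ 511.3 -144.4] [46.4 33.7 46.2 33.7] [-95.3 172.   84.7  -7.7]
[ 622.6 -155.4   56.5]
[ 512.  -143.1   56.5]
[ 646.2 -157.6   37.6]
[ 534.4 -147.6   36.1]
[ 596.6 -153.2   35.4]
```

```bash
python3 -m jog '[0,-10,0,1,85, -1,-32,0,3.2,85, -1,-64,0,3.2,85, -2,-100,0,3.2,85, -2,-140,0,3.2,85, -3,-180,5,3.2,85, -3,-220,15,3.2,85, -4,-260,25,3.2,85, -4,-295,35,3.2,85, -5,-322,45,3.2,85, -5,-338,50,3.2,85, -5,-344,50,3.2,85, -5,-344,50,3.2,85, -5,-344,50,3.2,85, -5,-344,50,3.2,85]'
python3 - <<'E'
from h import *
im=cap('wrist'); cv2.imwrite('pics/w_tam.png',im); s=read_state();print(s['eef_pos'],s['tool_rot'],s['force'])
cv2.imwrite('pics/w_tam2.png',cv2.resize(im[100:300,180:380],None,fx=3,fy=3,interpolation=cv2.INTER_CUBIC))
E
```

```text
clock: 2.98
eef_pos: [595.2, 191.5, 355.5]
tool_rot: [3.14, -0.001, -0.153]
force: [0.2, -0.1, 0.5]
width: 84.7
[595.15410737 191.80126378 355.55469433] [ 3.14057222e+00 -1.38588390e-03 -1.52319724e-01] [ 0.07308754  0.24237507 -0.38177416]
```

View pics/w_tam.png

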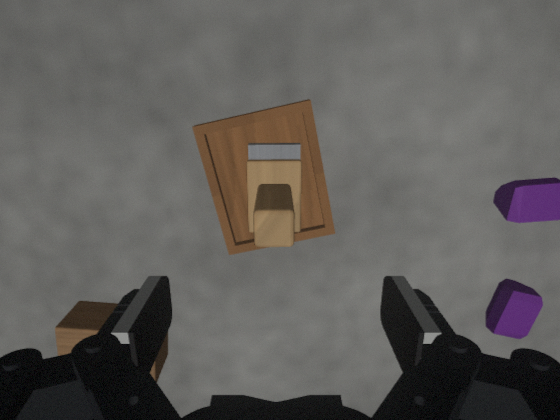

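View pics/w_tam2.png

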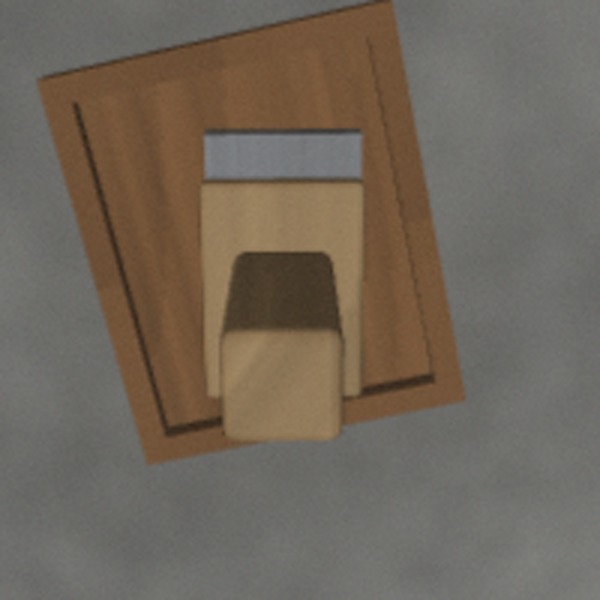

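```bash
python3 - <<'E'
from h import *
n='wrist'
A=lambda p:(p[0]/3+180,p[1]/3+100)
def rep(l,P,z):
    q=np.array([rp(n,*A(p),z)[:2] for p in P]); e=np.diff(np.vstack([q,q[:1]]),axis=0)
    print(l,q.tolist(),q.mean(0).round(1),np.hypot(*e.T).round(1),np.degrees(np.arctan2(e[:,1],e[:,0])).round(1))
rep('grip',[(221,330),(343,330),(342,440),(224,440)],126)
rep('guard',[(202,181),(363,181),(359,397),(207,397)],64)
rep('sole',[(204,130),(361,130)],16)
rep('tray',[(38,78),(392,0),(465,400),(148,464)],14)
E
```

```text
grip [[608.3, 202.0], [604.8, 179.0], [582.0, 182.3], [585.6, 205.3]] [595.2 192.1] [23.3 23.  23.3 22.9] [-98.7 171.8  81.1  -8.3]
guard [[625.5, 207.0], [619.7, 168.9], [564.4, 177.2], [570.3, 215.6]] [595.  192.2] [38.5 55.9 38.9 55.9] [-98.7 171.5  81.3  -8.9]
sole [[630.5, 209.0], [623.9, 165.7]] [627.2 187.4] [43.8 43.8] [-98.7  81.3]
tray [[651.3, 252.1], [657.1, 152.7], [537.3, 145.0], [530.9, 244.5]] [594.2 198.6] [ 99.6 120.   99.7 120.6] [ -86.7 -176.3   93.7    3.6]
```

```bash
python3 -m jog '[0,0,10,0,85, 0,0,30,0,85, 0,0,55,0,85, 0,0,80,0,85, 0,0,98,0,85, 0,0,110,0,85, 0,0,116,0,85, 0,0,116,0,85, 0,0,116,0,10, 0,0,116,0,10, 0,0,116,0,10, 0,0,116,0,10, 0,0,116,0,10, 0,0,116,0,10, 0,0,116,0,10, 0,0,116,0,10]'
python3 - <<'E'
from h import *
im=cap('wrist'); cv2.imwrite('pics/w_g.png',im); s=read_state();print(s['eef_pos'],s['tool_rot'],s['force'],s['torque'],s['width'])
im=cap('side'); cv2.imwrite('pics/d_g.png',cv2.resize(im[120:320,110:330],None,fx=3,fy=3,interpolation=cv2.INTER_CUBIC))
E
```

```text
clock: 4.37
eef_pos: [594.8, 194.5, 239.4]
tool_rot: [-3.141, -0.001, -0.149]
force: [-1.6, -1.8, 5.2]
width: 23.2
[594.80746023 194.52322375 239.38895809] [-3.14142444e+00 -8.40188190e-04 -1.48620920e-01] [-1.41278772 -0.42993739  4.95564761] [-0.1219145   0.16136421 -0.01155049] 23.644083584734943
```

View pics/d_g.png

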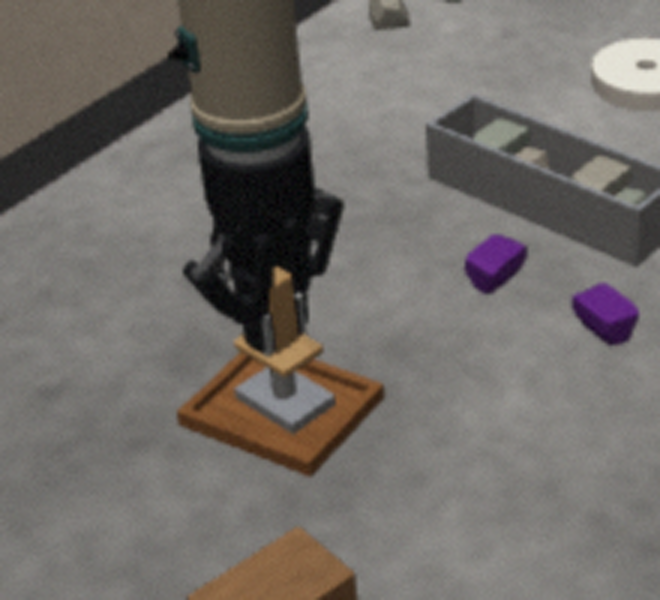

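```bash
python3 -m jog '[0,0,-1,0,10, 0,0,-4,0,10, 0,0,-10,0,10, 0,0,-20,0,10, 0,0,-34,0,10, 0,0,-50,0,10, 0,0,-66,0,10, 0,0,-80,0,10, 0,0,-92,0,10, 0,0,-98,0,10, 0,0,-100,0,10, 0,0,-100,0,10, 0,0,-100,0,10, 0,0,-100,0,10]'
python3 - <<'E'
from h import *
s=read_state();im=cap('wrist'); cv2.imwrite('pics/w_l.png',im); print(s['eef_pos'],s['tool_rot'],s['force'],s['torque'],s['width'])
im=cap('side'); cv2.imwrite('pics/d_l.png',cv2.resize(im[60:300,110:330],None,fx=2.5,fy=2.5,interpolation=cv2.INTER_CUBIC))
E
```

```text
clock: 5.63
eef_pos: [594.2, 194.6, 337.7]
tool_rot: [3.141, 0.002, -0.148]
force: [-0.2, -0.7, -5.0]
width: 23.1
[594.18128868 194.58707714 337.7289487 ] [ 3.14071184e+00  1.72979283e-03 -1.48405508e-01] [-0.24384889 -0.65429518 -4.95816376] [-0.01158708 -0.04344543  0.04373183] 23.061528228797247
```

View pics/w_l.png

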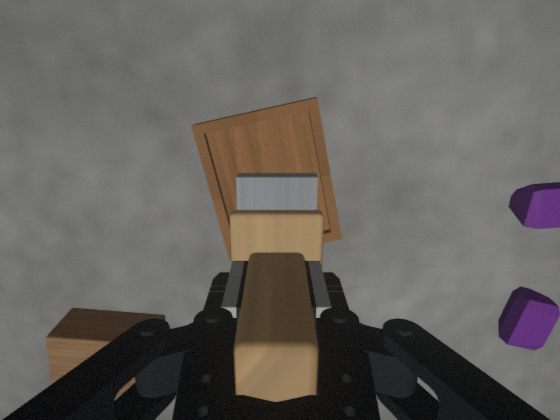

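View pics/d_l.png

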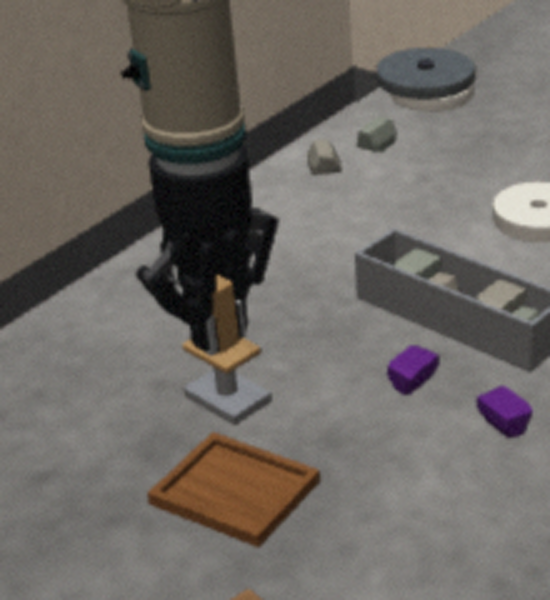

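```bash
python3 - <<'E'
from h import *
n='wrist'
e=np.array([594.2,194.6]);yaw=-.1485
R=np.array([[np.cos(yaw),np.sin(yaw)],[-np.sin(yaw),np.cos(yaw)]])
for l,P,z in(('sole',[(236,174),(317,174)],114.3),('guard',[(231,212),(323,212)],162.3)):
    q=np.array([rp(n,*p,z)[:2] for p in P]); print(l,q, np.hypot(*(q[0]-q[1])), R@(q.mean(0)-e))
# target
c=np.array([594.2,194.6]);t=np.array([511.3,-144.7]);print(R@(t-c))
E
```

```text
sole [[630.2 210.7]
 [623.8 167.6]] 43.572583122876715 [33.24536093 -0.53710026]
guard [[625.4 208.8]
 [619.7 170.8]] 38.42512199069769 [28.74816646 -0.55265297]
[ -31.78654632 -347.83115943]
```

```bash
python3 -m jog '[0,4,0,0,10, -1,14,0,-1,10, -3,32,0,-2,10, -5,55,0,-3.2,10, -7.6,80,0,-3.2,10, -10,105,0,-3.2,10, -12.4,130,0,-3.2,10, -14.7,155,0,-3.2,10, -17,180,0,-3.2,10, -19.5,205,0,-3.2,10, -22,230,0,-3.2,10, -24,255,0,-3.2,10, -26.6,280,0,-3.2,10, -29,303,0,-3.2,10, -31,323,0,-3.2,10, -32,336,0,-3.2,10, -33,344,0,-3.2,10, -33,347.5,0,-3.2,10, -33,347.5,0,-3.2,10, -33,347.5,0,-3.2,10]'
python3 -m jog '[0,0,4,0,10, 0,0,12,0,10, 0,0,20,0,10, 0,0,27,0,10, 0,0,32,0,10, 0,0,34,0,10, 0,0,34,0,10, 0,0,34,0,10]'
python3 - <<'E'
from h import *
s=read_state();im=cap('wrist'); cv2.imwrite('pics/w_b2.png',im); print(s['eef_pos'],s['tool_rot'],s['force'],s['torque'],s['width'])
im=cap('side'); cv2.imwrite('pics/d_b2.png',cv2.resize(im[100:230,210:390],None,fx=4,fy=4,interpolation=cv2.INTER_CUBIC))
E
```

```text
clock: 7.4
eef_pos: [510.8, -143.3, 338.7]
tool_rot: [-3.141, -0.0, -0.092]
force: [1.3, 0.1, -5.1]
width: 23.4
clock: 8.07
eef_pos: [510.6, -144.2, 304.6]
tool_rot: [3.142, 0.0, -0.093]
force: [-0.2, 0.0, -3.7]
width: 23.5
[ 510.60654682 -144.15114178  304.57274086] [ 3.14158021e+00  1.58947712e-04 -9.25802218e-02] [-0.18540022  0.01615757 -3.66785835] [-0.01778115 -0.04305368 -0.00459447] 23.480359331859436
```

View pics/w_b2.png

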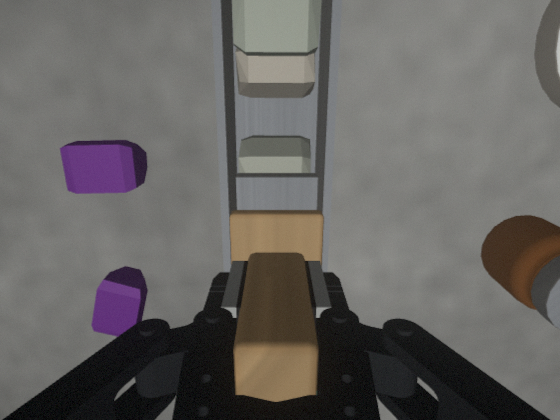

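View pics/d_b2.png

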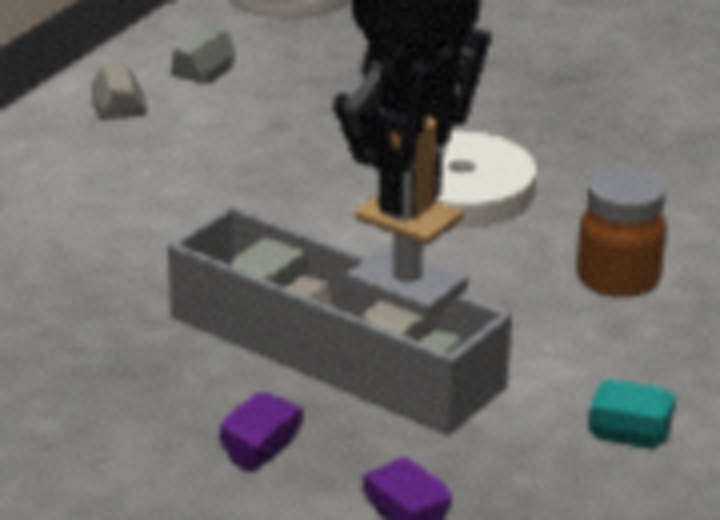

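```bash
python3 -m jog '[0,0,3,0,10, 0,0,7,0,10, 0,0,10,0,10, 0,0,12,0,10, 0,0,13,0,10, 0,0,14,0,10, 0,0,15,0,10, 0,0,16,0,10, 0,0,17,0,10, 0,0,18,0,10, 0,0,19,0,10, 0,0,20,0,10, 0,0,20,0,10]'
```

```text
clock: 9.25
eef_pos: [510.6, -144.1, 284.6]
tool_rot: [3.142, -0.0, -0.092]
force: [1.4, -0.0, -3.4]
width: 23.5
```

```bash
python3 -m jog '[0,0,0.5,0,10, 0,0,1,0,10, 0,0,1.5,0,10, 0,0,2,0,10, 0,0,2.5,0,10, 0,0,2.5,0,10]'; python3 -m jog '[0,0,0.4,0,10, 0,0,0.8,0,10, 0,0,1.2,0,10, 0,0,1.6,0,10, 0,0,2,0,10, 0,0,2,0,10]'
```

```text
clock: 9.75
eef_pos: [510.5, -144.1, 282.1]
tool_rot: [-3.142, 0.0, -0.093]
force: [0.4, 0.5, -3.4]
width: 23.4
clock: 10.25
eef_pos: [510.5, -144.1, 280.1]
tool_rot: [-3.142, 0.0, -0.093]
force: [0.1, 0.1, -3.0]
width: 23.6
```

```bash
for i in 1; do :; done; python3 -m jog '[0,0,0.3,0,10, 0,0,0.6,0,10, 0,0,0.9,0,10, 0,0,1.2,0,10, 0,0,1.2,0,10]'
```

```text
clock: 10.67
eef_pos: [510.7, -144.1, 279.0]
tool_rot: [3.142, -0.0, -0.093]
force: [0.5, -0.5, -2.6]
width: 23.4
```

```bash
python3 -m jog '[0,0,0.3,0,10, 0,0,0.6,0,10, 0,0,0.9,0,10, 0,0,1.2,0,10, 0,0,1.2,0,10]'
```

```text
clock: 11.08
eef_pos: [510.4, -144.1, 277.7]
tool_rot: [-3.142, 0.0, -0.093]
force: [0.1, 0.8, -2.3]
width: 23.4
```

```bash
python3 -m jog '[0,0,0.3,0,10, 0,0,0.6,0,10, 0,0,0.9,0,10, 0,0,1.2,0,10, 0,0,1.2,0,10]'
```

```text
clock: 11.5
eef_pos: [510.7, -144.1, 276.6]
tool_rot: [3.142, -0.0, -0.093]
force: [-0.4, -0.4, -2.9]
width: 23.1
```

```bash
python3 -m jog '[0,0,0.3,0,10, 0,0,0.6,0,10, 0,0,0.9,0,10, 0,0,1.2,0,10, 0,0,1.5,0,10]'
```

```text
clock: 11.92
eef_pos: [510.5, -144.1, 275.1]
tool_rot: [-3.142, 0.0, -0.093]
force: [-0.1, -0.8, -2.1]
width: 23.3
```

```bash
python3 -m jog '[0,0,0.3,0,10, 0,0,0.6,0,10, 0,0,0.9,0,10, 0,0,1.2,0,10, 0,0,1.5,0,10]'
```

```text
clock: 12.33
eef_pos: [510.7, -144.2, 274.3]
tool_rot: [3.142, -0.001, -0.093]
force: [-1.0, 0.4, 8.4]
width: 23.1
```

```bash
python3 -m jog '[0,0,0.2,0,10, 0,0,0.4,0,10, 0,0,0.4,0,10]'; python3 - <<'E'
from h import *
s=read_state();print(s['eef_pos'],s['force'],s['torque'])
E
```

```text
clock: 12.58
eef_pos: [510.7, -144.2, 274.3]
tool_rot: [3.142, -0.001, -0.093]
force: [-1.4, 0.6, 7.6]
width: 23.6
[ 510.68838266 -144.17174214  274.25202126] [-1.44487507  0.62561277  7.61649926] [ 0.26971282  0.39633941 -0.03777198]
```

```bash
python3 -m jog '[0,0,0.3,0,10, 0,0,0.6,0,10, 0,0,0.6,0,10]'
```

```text
clock: 12.83
eef_pos: [510.7, -144.2, 274.2]
tool_rot: [3.142, -0.001, -0.093]
force: [-2.4, 0.1, 14.0]
width: 23.5
```

```bash
python3 -m jog '[0,0,0.2,0,10, 0,0,0.4,0,10, 0,0,0.4,0,10]'
```

```text
clock: 13.08
eef_pos: [510.7, -144.2, 274.2]
tool_rot: [3.142, -0.001, -0.093]
force: [-2.4, 0.5, 17.4]
width: 23.2
```

```bash
python3 -m jog '[0,0,0,0,10, 0,0,0,0,10, 0,0,0,0,10, 0,0,0,0,10, 0,0,0,0,10]';python3 -m jog '[0,0,0,0,10, 0,0,0,0,10, 0,0,0,0,10, 0,0,0,0,10]'; python3 -c "
from h import *
print(read_state()['force'])"
```

```text
clock: 13.5
eef_pos: [510.7, -144.2, 274.2]
tool_rot: [3.142, -0.001, -0.093]
force: [-3.0, 1.5, 17.6]
width: 23.1
clock: 13.83
eef_pos: [510.7, -144.2, 274.2]
tool_rot: [3.142, -0.002, -0.093]
force: [-3.6, 0.8, 18.2]
width: 23.4
[-3.58461275  0.83496322 18.23768661]
```

```bash
python3 -m jog '[0,0,-0.7,0,10, 0,0,-1.5,0,10, 0,0,-3,0,10, 0,0,-6,0,10, 0,0,-11,0,10, 0,0,-18,0,10, 0,0,-26,0,10, 0,0,-33,0,10, 0,0,-38,0,10, 0,0,-40,0,10, 0,0,-40,0,10, 0,0,-40,0,10]'
python3 - <<'E'
from h import *
s=read_state();print(s['eef_pos'],s['tool_rot'],s['force'],s['torque'],s['width'])
im=cap('wrist'); cv2.imwrite('pics/w_a2.png',im); 
im=cap('side'); cv2.imwrite('pics/d_a2.png',cv2.resize(im[100:230,210:390],None,fx=4,fy=4,interpolation=cv2.INTER_CUBIC))
E
```

```text
clock: 14.83
eef_pos: [510.5, -144.1, 312.3]
tool_rot: [3.142, -0.0, -0.093]
force: [-0.4, 0.5, -5.1]
width: 23.3
[ 510.45022209 -144.09980066  312.32348514] [ 3.14157468e+00 -9.07626264e-05 -9.25463437e-02] [-0.37863097  0.52363763 -5.06726245] [ 0.02938887  0.00620205 -0.02924169] 23.3068075794418
```

View pics/d_a2.png

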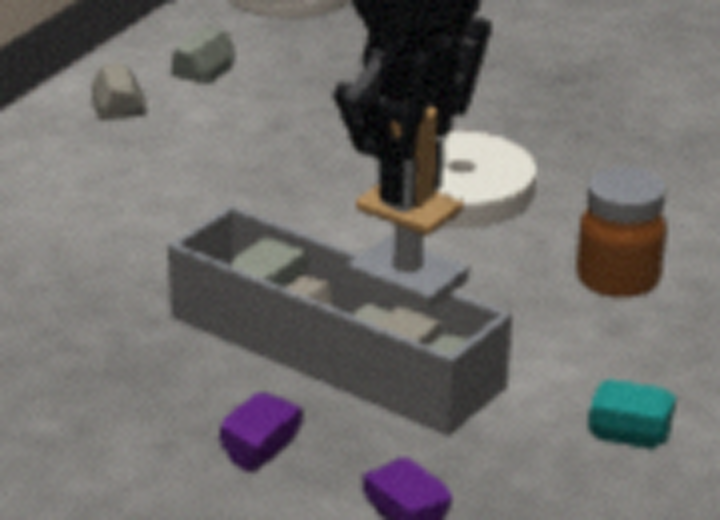

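View pics/w_a2.png

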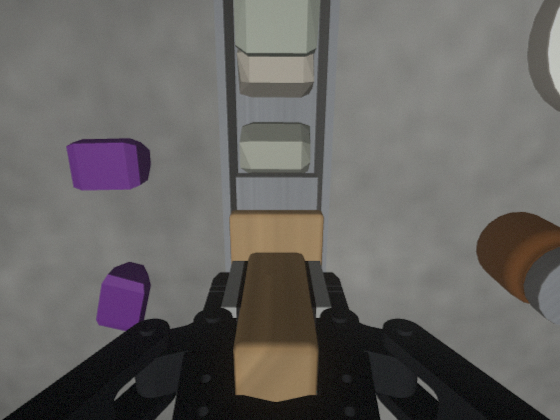

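```bash
python3 -m jog '[3,0,0,0,10, 10,0,0,0,10, 22,0,0,0,10, 36,0,0,0,10, 52,0,0,0,10, 68,0.5,0,0,10, 82,0.5,0,0,10, 94,0.5,0,0,10, 103,0.5,0,0,10, 109,0.5,0,0,10, 111.5,0.5,0,0,10, 111.5,0.5,0,0,10, 111.5,0.5,0,0,10]'
python3 -m jog '[0,0,3,0,10, 0,0,8,0,10, 0,0,13,0,10, 0,0,16,0,10, 0,0,17,0,10, 0,0,17,0,10, 0,0,17,0,10]'
python3 - <<'E'
from h import *
s=read_state();print(s['eef_pos'],s['tool_rot'],s['force'],s['torque'],s['width'])
im=cap('side'); cv2.imwrite('pics/d_b5.png',cv2.resize(im[100:230,210:390],None,fx=4,fy=4,interpolation=cv2.INTER_CUBIC))
E
```

```text
clock: 16.02
eef_pos: [621.1, -154.9, 311.9]
tool_rot: [-3.142, 0.001, -0.093]
force: [-1.4, 0.6, -4.5]
width: 22.9
clock: 16.6
eef_pos: [621.5, -154.9, 295.1]
tool_rot: [-3.142, 0.0, -0.093]
force: [-0.6, 0.0, -3.8]
width: 23.0
[ 621.52747036 -154.93495078  295.14347067] [-3.14156946e+00  6.27744725e-05 -9.25562607e-02] [-0.56630816  0.01779273 -3.79843888] [-0.04358153 -0.01822585  0.02925437] 22.983420750063903
```

View pics/d_b5.png

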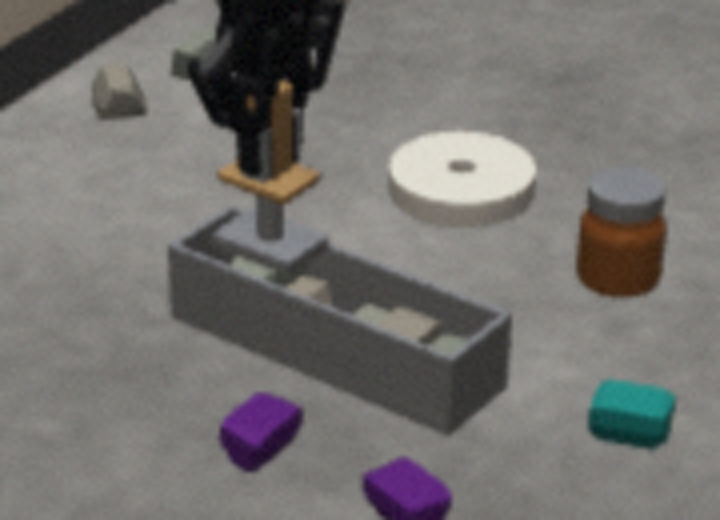

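```bash
python3 -m jog '[0,0,1.5,0,10, 0,0,3,0,10, 0,0,4,0,10, 0,0,5,0,10, 0,0,6,0,10, 0,0,7,0,10, 0,0,8,0,10, 0,0,9,0,10, 0,0,10,0,10, 0,0,11,0,10, 0,0,11.5,0,10, 0,0,12,0,10, 0,0,12,0,10]'
```

```text
clock: 17.73
eef_pos: [621.5, -155.0, 283.1]
tool_rot: [3.142, -0.0, -0.093]
force: [0.6, -0.5, -3.1]
width: 23.1
```

```bash
python3 -m jog '[0,0,0.4,0,10, 0,0,0.8,0,10, 0,0,1.2,0,10, 0,0,1.6,0,10, 0,0,2,0,10, 0,0,2,0,10]'
```

```text
clock: 18.23
eef_pos: [621.4, -154.9, 281.1]
tool_rot: [-3.142, 0.0, -0.093]
force: [-0.3, -0.3, -1.9]
width: 23.5
```

Sole at about 47.7. Continuing in small steps and watching the force.

```bash
python3 -m jog '[0,0,0.3,0,10, 0,0,0.6,0,10, 0,0,0.9,0,10, 0,0,1.2,0,10, 0,0,1.5,0,10]'
```

```text
clock: 18.65
eef_pos: [621.5, -154.9, 279.7]
tool_rot: [3.142, -0.0, -0.093]
force: [0.6, 0.1, -1.9]
width: 23.1
```

```bash
python3 -m jog '[0,0,0.3,0,10, 0,0,0.6,0,10, 0,0,0.9,0,10, 0,0,1.2,0,10, 0,0,1.5,0,10]'
```

```text
clock: 19.07
eef_pos: [621.6, -154.9, 278.2]
tool_rot: [-3.142, -0.0, -0.093]
force: [0.4, -0.3, -2.3]
width: 23.3
```

```bash
python3 -m jog '[0,0,0.3,0,10, 0,0,0.6,0,10, 0,0,0.9,0,10, 0,0,1.2,0,10, 0,0,1.5,0,10]'
```

```text
clock: 19.48
eef_pos: [621.4, -154.9, 276.6]
tool_rot: [-3.142, 0.0, -0.093]
force: [-1.0, -1.0, -1.2]
width: 23.3
```

```bash
python3 -m jog '[0,0,0.3,0,10, 0,0,0.6,0,10, 0,0,0.9,0,10, 0,0,1.2,0,10, 0,0,1.5,0,10]'
```

```text
clock: 19.9
eef_pos: [621.5, -154.9, 275.2]
tool_rot: [-3.142, 0.0, -0.093]
force: [0.6, -0.1, -1.6]
width: 23.4
```

```bash
python3 -m jog '[0,0,0.3,0,10, 0,0,0.6,0,10, 0,0,0.9,0,10, 0,0,1.2,0,10, 0,0,1.5,0,10]'
```

```text
clock: 20.32
eef_pos: [621.6, -154.9, 273.8]
tool_rot: [3.142, -0.0, -0.093]
force: [0.6, -0.2, -1.7]
width: 23.3
```

```bash
python3 -m jog '[0,0,0.3,0,10, 0,0,0.6,0,10, 0,0,0.9,0,10, 0,0,1.2,0,10, 0,0,1.5,0,10]'
```

```text
clock: 20.73
eef_pos: [621.4, -154.9, 272.1]
tool_rot: [-3.142, 0.0, -0.093]
force: [-0.6, 0.7, -1.5]
width: 23.6
```

```bash
python3 -m jog '[0,0,0.3,0,10, 0,0,0.6,0,10, 0,0,0.9,0,10, 0,0,1.2,0,10, 0,0,1.5,0,10]'
```

```text
clock: 21.15
eef_pos: [621.5, -154.9, 270.7]
tool_rot: [-3.142, 0.0, -0.093]
force: [0.1, -0.7, -0.7]
width: 23.1
```

```bash
python3 -m jog '[0,0,0.3,0,10, 0,0,0.6,0,10, 0,0,0.9,0,10, 0,0,1.2,0,10, 0,0,1.2,0,10]'
```

```text
clock: 21.57
eef_pos: [621.6, -155.0, 270.6]
tool_rot: [3.142, -0.001, -0.093]
force: [-1.5, 1.2, 5.7]
width: 23.4
```

```bash
python3 -m jog '[0,0,0.3,0,10, 0,0,0.6,0,10, 0,0,0.8,0,10, 0,0,0.8,0,10]'
```

```text
clock: 21.9
eef_pos: [621.6, -155.0, 270.5]
tool_rot: [-3.142, -0.001, -0.093]
force: [-3.5, 1.2, 11.4]
width: 23.7
```

```bash
python3 -m jog '[0,0,0.3,0,10, 0,0,0.6,0,10, 0,0,0.8,0,10, 0,0,0.8,0,10]'
```

```text
clock: 22.23
eef_pos: [621.6, -155.0, 270.5]
tool_rot: [-3.142, -0.001, -0.093]
force: [-4.2, 1.5, 16.2]
width: 23.4
```

```bash
python3 -m jog '[0,0,0.2,0,10, 0,0,0.2,0,10, 0,0,0.2,0,10, 0,0,0.2,0,10, 0,0,0.2,0,10]'; python3 -m jog '[0,0,0,0,10, 0,0,0,0,10, 0,0,0,0,10, 0,0,0,0,10]'
```

```text
clock: 22.65
eef_pos: [621.6, -155.0, 270.5]
tool_rot: [-3.142, -0.001, -0.093]
force: [-4.8, 1.6, 16.5]
width: 23.5
clock: 22.98
eef_pos: [621.6, -155.0, 270.5]
tool_rot: [-3.142, -0.001, -0.093]
force: [-5.5, 1.0, 17.3]
width: 23.4
```

```bash
python3 -m jog '[0,0,-0.7,0,10, 0,0,-1.5,0,10, 0,0,-3,0,10, 0,0,-6,0,10, 0,0,-11,0,10, 0,0,-18,0,10, 0,0,-28,0,10, 0,0,-39,0,10, 0,0,-50,0,10, 0,0,-60,0,10, 0,0,-66,0,10, 0,0,-70,0,10, 0,0,-70,0,10]'
python3 -m jog '[0,-4,0,0,10, 0,-14,0,0,10, 0,-30,0,0,10, 0,-50,0,0,10, 0,-72,0,0,10, 0,-92,0,0,10, 0,-108,0,0,10, 0,-118,0,0,10, 0,-120,0,0,10, 0,-120,0,0,10, 0,-120,0,0,10]'
python3 - <<'E'
from h import *
s=read_state();print(s['eef_pos'],s['tool_rot'],s['force'],s['torque'],s['width'])
im=cap('side'); cv2.imwrite('pics/d_a5.png',cv2.resize(im[100:230,210:390],None,fx=4,fy=4,interpolation=cv2.INTER_CUBIC))
im=cap('scene'); cv2.imwrite('pics/s_a5.png',cv2.resize(im[150:260,150:260],None,fx=5,fy=5,interpolation=cv2.INTER_CUBIC))
im=cap('wrist'); cv2.imwrite('pics/w_a5.png',im)
for u,v in((150+330/5,150+165/5),(150+300/5,150+240/5),(150+200/5,150+335/5),(150+180/5,150+400/5)): print(w('scene',u,v))
E
```

```text
clock: 24.07
eef_pos: [621.8, -155.0, 339.0]
tool_rot: [3.141, -0.002, -0.093]
force: [0.3, 0.3, -3.8]
width: 23.5
clock: 24.98
eef_pos: [632.4, -36.6, 337.5]
tool_rot: [3.14, 0.0, -0.094]
force: [0.9, 0.1, -3.8]
width: 23.3
[632.43164086 -36.59974262 337.50981745] [ 3.14015156e+00  3.86049253e-04 -9.36130018e-02] [ 0.87524496  0.14889675 -3.79960928] [-0.10901798  0.03815734 -0.02915731] 23.30199311754011
[ 502.7 -149.2   43.5]
[ 542.6 -146.6   34.8]
[ 612.8 -160.5   40.2]
[ 638.8 -158.6   27.6]
```

View pics/s_a5.png

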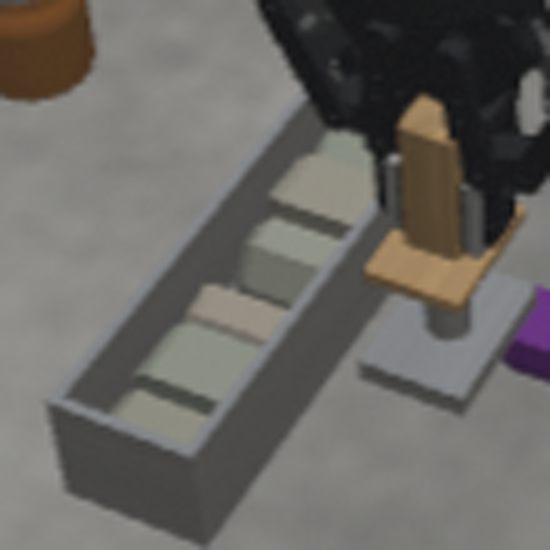

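View pics/d_a5.png

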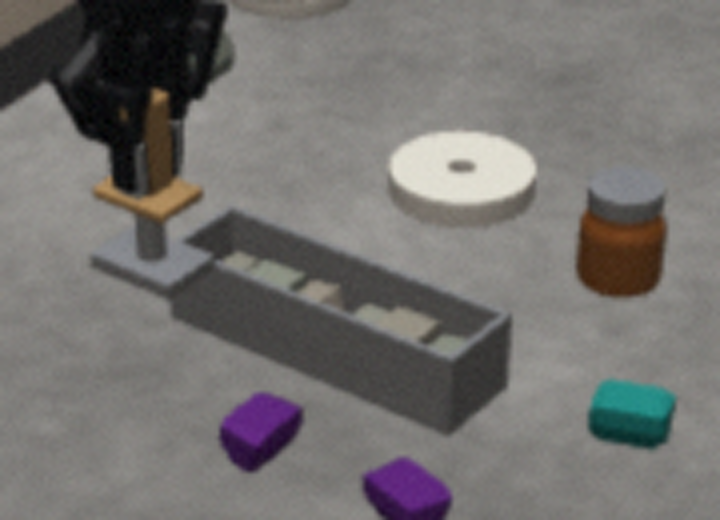

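View pics/w_a5.png

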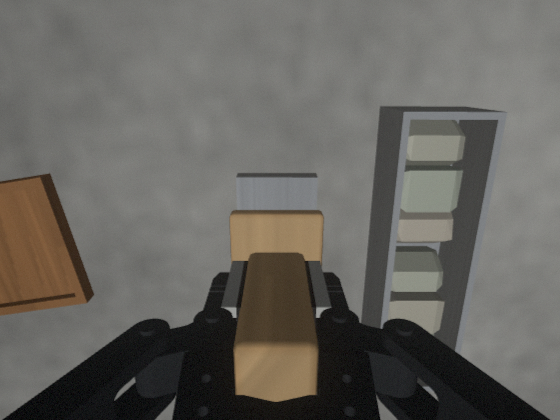

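Both stones have sunk, and all six now lie in one row with a small gap between 3 and 4. I'll check the top heights with wrist depth (stone 2 ≈(415,312), stone 5 ≈(430,190)).

```bash
python3 - <<'E'
from h import *
for l,u,v in(('2',412,310),('2b',412,318),('3',410,268),('4',425,228),('5',428,190),('5b',428,180),('6',433,148),('rim',378+5,130)): print(l,w('wrist',u,v))
for l,u,v in(('2',150+320/5,150+190/5),('3',150+300/5,150+240/5),('5',150+200/5,150+355/5),): print(l,w('scene',u,v))
e=np.array([632.4,-36.6]);yaw=-.0935
R=np.array([[np.cos(yaw),np.sin(yaw)],[-np.sin(yaw),np.cos(yaw)]])
print(R@(np.array([594.0,199])-e))
E
```

```text
2 [ 521.6 -141.8   42.9]
2b [ 513.9 -141.8   43.2]
3 [ 555.8 -142.7   33.2]
4 [ 592.1 -152.7   36.3]
5 [ 624.1 -153.1   38.4]
5b [ 632.  -152.9   38.2]
6 [ 655.5 -156.8   35.5]
rim [ 669.4 -124.9   17.3]
2 [ 516.2 -148.4   40.5]
3 [ 542.6 -146.6   34.8]
5 [ 619.3 -157.9   35.5]
[-60.22878849 230.98574207]
```

```bash
python3 -m jog '[-1,-4,0,0,10, -4,-14,0,-1,10, -8,-30,0,-3,10, -13,-50,0,-5,10, -19,-72,0,-7,10, -25,-95,0,-9,10, -31,-118,0,-9,10, -37,-141,0,-9,10, -43,-164,0,-9,10, -49,-187,0,-9,10, -54,-206,0,-9,10, -58,-220,0,-9,10, -60,-228,0,-9,10, -61,-231,0,-9,10, -61,-231,0,-9,10, -61,-231,0,-9,10]'
python3 -m jog '[0,0,4,0,10, 0,0,14,0,10, 0,0,28,0,10, 0,0,44,0,10, 0,0,58,0,10, 0,0,70,0,10, 0,0,79,0,10, 0,0,85,0,10, 0,0,88,0,10, 0,0,88,0,10, 0,0,88,0,10]'
python3 - <<'E'
from h import *
s=read_state();print(s['eef_pos'],s['tool_rot'],s['force'],s['torque'],s['width'])
im=cap('wrist'); cv2.imwrite('pics/w_t.png',im)
im=cap('scene'); cv2.imwrite('pics/s_t.png',cv2.resize(im[170:310,300:420],None,fx=4,fy=4,interpolation=cv2.INTER_CUBIC))
E
```

```text
clock: 26.47
eef_pos: [593.5, 198.9, 337.7]
tool_rot: [3.14, -0.0, 0.063]
force: [1.0, -0.7, -3.8]
width: 23.5
clock: 27.38
eef_pos: [593.5, 200.3, 250.1]
tool_rot: [-3.141, -0.001, 0.064]
force: [0.0, 0.4, -4.2]
width: 23.4
[593.51426956 200.25670185 250.09770825] [-3.14136047e+00 -8.55269831e-04  6.44818667e-02] [ 0.0409545   0.40609573 -4.21448587] [ 0.0173998  -0.00715539 -0.00558695] 23.401517346302345
```

View pics/w_t.png

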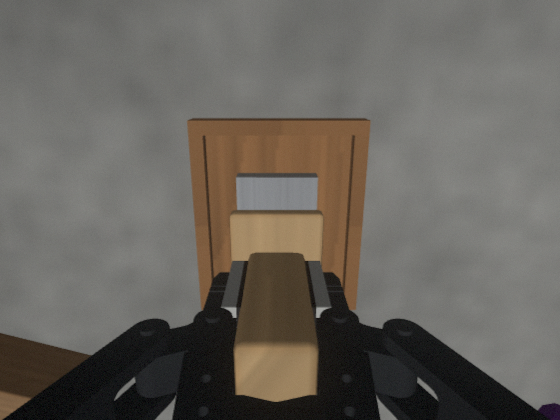

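View pics/s_t.png

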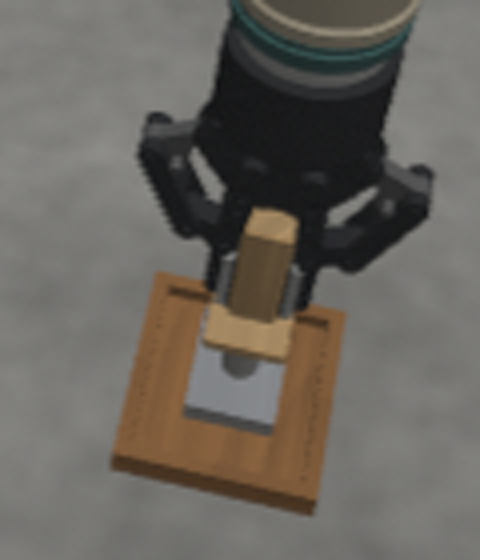

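```bash
python3 -m jog '[0,0,2,0,10, 0,0,4,0,10, 0,0,6,0,10, 0,0,7.5,0,10, 0,0,8.5,0,10, 0,0,9.3,0,10, 0,0,9.8,0,10, 0,0,10.2,0,10, 0,0,10.2,0,10]'
```

```text
clock: 28.23
eef_pos: [593.2, 200.2, 239.5]
tool_rot: [3.142, -0.0, 0.064]
force: [-0.2, -0.4, -4.2]
width: 22.8
```

```bash
python3 -m jog '[0,0,0.3,0,10, 0,0,0.6,0,10, 0,0,0.9,0,10, 0,0,0.9,0,10]'
```

```text
clock: 28.57
eef_pos: [593.3, 200.2, 239.4]
tool_rot: [-3.141, -0.0, 0.064]
force: [-2.8, -1.3, 4.9]
width: 23.2
```

```bash
python3 -m jog '[0,0,-0.5,0,10, 0,0,-0.5,0,30, 0,0,-0.5,0,45, 0,0,-0.5,0,85, 0,0,-0.5,0,85, 0,0,-0.5,0,85, 0,0,-0.5,0,85, 0,0,-0.5,0,85, 0,0,-0.5,0,85]'
```

```text
clock: 29.32
eef_pos: [593.2, 200.2, 239.1]
tool_rot: [-3.142, -0.0, 0.065]
force: [0.5, -0.2, -0.1]
width: 85.2
```

```bash
python3 -m jog '[0,0,-4,0,85, 0,0,-14,0,85, 0,0,-30,0,85, 0,0,-50,0,85, 0,0,-75,0,85, 0,0,-100,0,85, 0,0,-125,0,85, 0,0,-145,0,85, 0,0,-158,0,85, 0,0,-165,0,85, 0,0,-165,0,85, 0,0,-165,0,85]'
python3 - <<'E'
from h import *
for n in('scene','side','wrist'): cv2.imwrite(f'pics/{n}_f.png',cap(n))
print(read_state()['force'])
im=load('side')[0]; cv2.imwrite('pics/d_f.png',cv2.resize(im[140:215,240:350],None,fx=7,fy=7,interpolation=cv2.INTER_CUBIC))
E
```

```text
clock: 30.32
eef_pos: [593.0, 200.1, 404.2]
tool_rot: [-3.142, -0.0, 0.064]
force: [0.5, -1.8, -0.5]
width: 85.2
[-1.26353304 -0.04638288 -0.09635376]
```

View pics/scene_f.png

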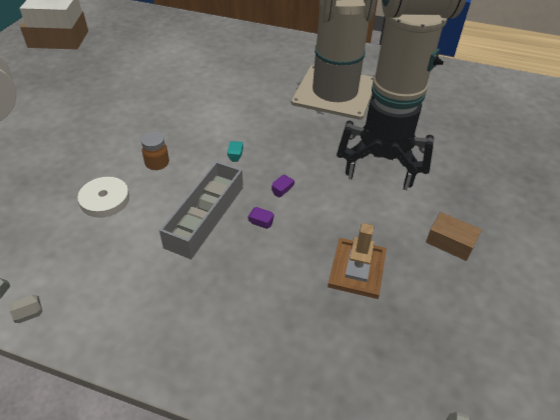

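View pics/d_f.png

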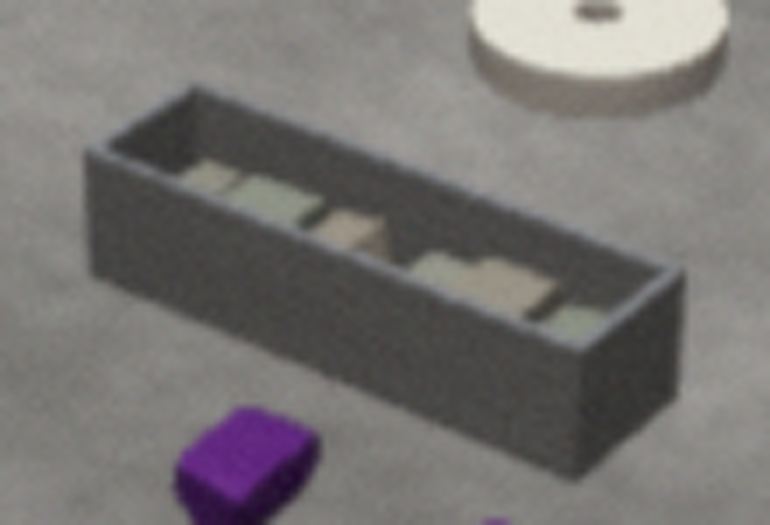

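View pics/wrist_f.png

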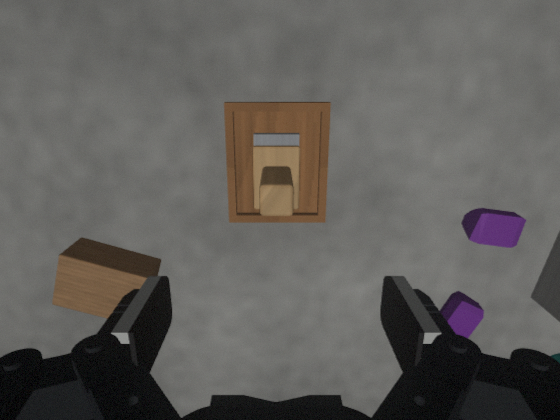

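```bash
python3 -c "
from cell import *
print(finish_job())"
```

```text
the job is handed in; nothing more can be done
None
```

I tamped stone 2 down first and then stone 5, and handed the job in at about 30.5 s of the 72 s allowed. The tamper is back upright in its tray, and the gripper touched no stone.

| | Stone 2 | Stone 5 |
|---|---|---|
| Push while sinking (tamper weight included) | about 1.5–3 N | about 2–4 N |
| Underside after hard stop, over the bin floor | about 5 mm | about 1 mm |
| Press held (wrist force plus the tamper's 5 N) | about 22–23 N for over 0.5 s | about 21–22 N for over 0.5 s |

- **Forces:** The highest push I read on a stone was about 23 N. I read the force only at the end of each move, so a brief peak in between would not show.
- **Stones:** The last pictures show all six stones flat in one row. Stone 2's top stands about 6 mm above its neighbours because of the sliver under it. Its height came out at 41 mm by feel and from the scene camera, but 43 mm from the wrist camera. It did not move at all under about 23 N, so I take it as fully home.
- **Tamper and the rest:** The tamper stands upright near the middle of its tray, let go, with the arm clear at about zero force. The carton, felt wheel and jar look unmoved.

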